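# Put the steel packer back in the packer rack

### The arm

A 7-joint arm with a two-finger parallel gripper is mounted at the origin on a cart in front of the work surface, level with it; the furniture and walls round the work are solid. World frame = base frame: x ahead of the robot, y to its left, z up, the work surface at z = 0. Lengths are in mm, angles in rad, forces in N, time in s.
With the tool pointing down it reaches from about 425 to 1025 mm from the base axis. Payload 9.4 kg.
Tool frame: the origin (TCP) lies midway between the tips of the shut fingers; the grasp point (between the pads) lies 19 mm behind it; z points along the fingers, y is the line along which they close (so a half turn about z gives the same grasp; the last joint's range is limited). The gripper opens to 93 mm and grips with 3 to 60 N. Pads are 15 mm wide; open, the fingers measure 128 mm over their backs; the gripper's body (75 mm by 188 mm) begins 65 mm behind the grasp point.
Start: joints at [1.061, 0.599, -0.003, 1.599, 0.002, 0.943, -0.08], TCP at [304.066, -658.155, 218.618] pointing down, gripper open.
Joint ranges: [-2.57, 2.57], [-0.35, 1.97], [-1.29, 1.29], [0.11, 2.56], [-1.05, 4.19], [0.11, 1.86], [-2.63, 2.63]. Speed limits (rad/s): [2.22, 2.22, 3.01, 3.01, 3.14, 3.14, 3.14].

### API

Orientations are given as a 3x3 rotation matrix whose columns are the frame's x, y, z axes.
In Python, from workcell import r gives the robot as it stands. The module is installed in compiled form; this text tells all that it offers.
- The arm moves only by the tool arm_command, never from a script. Its argument "moves" is a list of rows, each an object with "dp": the shift along the tool's x, y, z in mm, a list of three; "delta_rot": the turn, a rotation vector about the tool's x, y, z in degrees, a list of three. A call has 1 to 10 rows; each row is the pose to reach, as a shift and turn from the pose commanded when the call began, along the tool's axes at that moment; what a row does not reach only later rows make up. A row lasts 1/8 s, in which the tool goes at most 62.5 mm and 10.7 degrees, less where a joint would pass 70% of its speed; a pose out of reach is approached as far as the arm can. A call with a gripper value outside its range is refused whole. "grip" is the closure, from -1 (fully open) to 1 (shut), set as the call begins (left out, the last holds). The fingers move at their own pace and stop on an object; the grip force is fixed at half the most. Time passes only in rows, so rows that repeat a pose let the fingers close. It gives the time, the measured TCP pose, the force, the opening and the grip force at its end, in the units of the state.
- r.get_state(): the state, without advancing time (a new reading comes with each control period).
- r.read_camera(name): name is "scene" or "side" or "wrist"; returns the picture (420x560x3 uint8, red, green, blue); there is no depth.
- r.get_calibration(name): a dict with "fovy" (degrees; the focal length in pixels is half the picture's height over the tangent of half this angle, whatever the lens; pixels are square), "cx", "cy" (the principal point, pixels), "distortion" ([k1, k2, p1, p2, k3] as OpenCV has them; the pictures are not rectified), "extrinsics" (4x4, takes a point from camera to world coordinates). Camera axes: x right, y down, z forward; pixel columns grow to the right and rows downward; lengths in mm; the calibration is good to about 2 mm. A picture is of the moment at which its call begins: read the wrist's pose just before it. get_calibration takes no time and is no camera call; for the wrist camera it gives the pose at the moment of the call.
- r.close_job(): hands the job in; it is judged then, once.
Trained networks look in the newest picture that a camera, given by its name, has taken for a name from the list of things; names that differ only in an ending like _2 or _b are one class to them, and where a whole thing is asked for, a point or a joint stands for the part that bears it (a point fixed in the world has none). Each returns a list of dicts, best first, with "score" (0 to 1); they miss things now and then, are a little off and sometimes report something else, mostly with a low value. They report only what shows in the picture. A call takes as long as a camera call. They do not tell look-alikes from the thing itself.
- r.search_frame(name, camera): "box" ([left, top, right, bottom] in pixels, round what is visible of it).
- r.spot_point(name, camera): "position" ([column, row] in pixels: a listed point, or the origin of a listed thing).
The state is a dict: "t": time; "joint_positions": joint angles; "qd": joint speeds; "joint_torque": joint torques, N m; "tcp_pos": TCP position; "tool_rot": TCP orientation; "ft_force": force on the tool from outside, world axes, zero at the start; "wrist_torque": the same for the moment, N m; "width": opening from 0.0 (shut) to 1.0 (fully open); "gripper_force": force on a finger pad.
Only numpy, scipy, OpenCV 4.12 (cv2) and the standard library are available. Lean on these libraries where they do the work, as an engineer would, in place of code of your own. Each camera call takes 0.05 s, during which the arm holds its last target. There are 200 camera calls.

### The job

The square steel packer that lies flat on the bench belongs back in the wooden packer rack. First stand it up on edge, flat against the near face of the bench hook's fence, and let go of it there; then take it by its two faces and slide it down into the one empty slot that is cut for its thickness, until it sits on the bottom of the slot, about in the middle of the slot's length, and let go. Leave the tape measure, the pliers and the hex key set where they are.

Things in the scene. Friction and masses are not known exactly. Their poses are not given: they have to be found in the camera images.
- packer: the packer: bright square steel plate 60 x 60 x 12 mm with a 16 mm hole in its middle, 0.33 kg; origin at its centre, z is its thickness axis (vertical while it lies flat), x and y run along its sides. It starts lying flat on the bench, left of the bench hook; lift it by two facing edges.
- bench_hook: bench hook, fixed: plywood board 160 mm wide, 12 mm thick, with a wooden fence along y at its far end, 150 long, 28 thick, 30 mm high above the board. Origin on the board's top, mid width, at the foot of the fence's near face; x points away from the robot through the fence, z up. Board from x = -0.40 to 0.03 m. A packer leant on the fence stands up if its foot is pushed in.
- block_14mm: fixed wooden block on the rack, 70 (x) x 49 (y) x 38 mm high, with one slot 14 mm wide, for packers 12 mm thick. Origin: centre of its underside, 10 mm above the bench. The slot runs along x at y = 0, open at the top and both ends; floor at z = 10 mm, mouth at 38 mm, chamfered 4 mm. The order of the four blocks along the rack varies.
- block_8mm: fixed wooden block on the rack, 70 (x) x 49 (y) x 38 mm high, with one slot 8 mm wide, for packers 6 mm thick. Origin: centre of its underside, 10 mm above the bench. The slot runs along x at y = 0, open at the top and both ends; floor at z = 10 mm, mouth at 38 mm, chamfered 4 mm
- block_20mm: fixed wooden block on the rack, 70 (x) x 49 (y) x 38 mm high, with one slot 20 mm wide, for packers 18 mm thick. Origin: centre of its underside, 10 mm above the bench. The slot runs along x at y = 0, open at the top and both ends; floor at z = 10 mm, mouth at 38 mm, chamfered 4 mm
- block_26mm: fixed wooden block on the rack, 70 (x) x 49 (y) x 38 mm high, with one slot 26 mm wide, for packers 24 mm thick. Origin: centre of its underside, 10 mm above the bench. The slot runs along x at y = 0, open at the top and both ends; floor at z = 10 mm, mouth at 38 mm, chamfered 4 mm. It holds its packer already: 24 mm thick, 32 mm proud.
- rack: plywood base of the rack, 86 (x) x 222 (y) x 10 mm, with a 40 mm high wooden cheek at each end; the four blocks sit in a row along its y, 50 mm apart; origin at the centre of its underside; fixed
- tape_measure: red and black tape measure, 74 x 88 x 40 mm; loose, leave alone; origin at the centre of its underside
- pliers: pliers with red handles, 46 x 156 x 14 mm, long side along its y; loose, leave alone; origin at the centre of its underside
- hex_key_set: folding hex key set in a red body, 30 x 95 x 19 mm, long side along its y; loose, leave alone; origin at the centre of its underside
There are look-alikes about, which are no part of the job. Several things look just like the packer: the one meant starts farthest from the robot's base.

How it is judged (in metres and radians):
On the way:
1. the packer stands on edge on the bench hook's board, flat against the near face of the fence, and is let go (angle between packer's own z axis and vertical between 1.39 and 1.75 rad and x of packer in the frame of bench_hook between -0.016 and -0.003 m and y of packer in the frame of bench_hook between -0.08 and 0.08 m and z of packer in the frame of bench_hook between 0.024 and 0.036 m and angle between the z axis of packer and the x axis of bench_hook, either way round below 0.18 rad and contact force between packer and bench_hook above 0.5 N and contact force between the fingers and packer below 0.05 N and linear speed of packer below 0.02 m/s and angular speed of packer below 0.2 rad/s), for 0.2 s.
At the end, for the whole second after the job is handed in: the packer stands on edge in the slot cut for 12 mm, seated on the slot's floor (its centre within 4 mm of the seated height, 3 mm of the slot's middle plane, 15 mm of the middle of its length, faces within 0.12 rad of the slot's walls), let go and at rest (y of packer in the frame of block_14mm between -0.003 and 0.003 m and x of packer in the frame of block_14mm between -0.015 and 0.015 m and z of packer in the frame of block_14mm between 0.036 and 0.044 m and angle between the z axis of packer and the y axis of block_14mm, either way round below 0.12 rad and contact force between the fingers and packer below 0.05 N and linear speed of packer below 0.02 m/s and angular speed of packer below 0.2 rad/s); the robot touches nothing.
It fails at once if the tape measure is moved by more than 30 mm (distance of tape_measure from where it was at the start of the episode above 0.03 m).
It fails at once if the pliers is moved by more than 30 mm (distance of pliers from where it was at the start of the episode above 0.03 m).
It fails at once if the hex key set is moved by more than 30 mm (distance of hex_key_set from where it was at the start of the episode above 0.03 m).
It also fails if it takes over 64 s, if anything falls off the work surface, if the arm or the gripper's body presses on something with over 40 N, if the wrist force passes 120 N, or if a joint passes its speed limit or range.

## Working session

There is one attempt and no reset: what is moved stays moved. The work goes in short steps, Python scripts to look and compute and a tool call to move; the robot and the scene stay as the last step left them, time stands still between calls to the robot, and variables do not carry over. Pictures are saved under pics/ and viewed, at most 10 in all, crops included, and the job is handed in when it is done.

Besides the shell and the picture viewer there is one more tool, called after "Request:" by a JSON object that holds its "method" and its "body", one argument or row to a line. arm_command: Moves the arm, as the interface text tells. Its arguments: {"type":"object","properties":{"moves":{"type":"array"},"grip":{"type":"number"}},"required":["moves"]}

```bash
mkdir -p pics; cat > h.py <<'E'
import numpy as np, cv2
from workcell import r
def snap(cam,fn=None):
    c=r.get_calibration(cam); im=r.read_camera(cam)
    if fn: cv2.imwrite('pics/'+fn,np.ascontiguousarray(im[:,:,::-1]))
    return im,c
def K(c,h=420):
    f=h/2/np.tan(np.radians(c['fovy'])/2)
    return np.array([[f,0,c['cx']],[0,f,c['cy']],[0,0,1.]])
def ray(c,px):
    p=cv2.undistortPoints(np.array([[px]],float),K(c),np.array(c['distortion'],float))[0,0]
    E=np.array(c['extrinsics']); d=E[:3,:3]@np.array([p[0],p[1],1]); return E[:3,3],d
def at_z(c,px,z):
    o,d=ray(c,px); return o+d*(z-o[2])/d[2]
def proj(c,P):
    E=np.linalg.inv(np.array(c['extrinsics']))
    return cv2.projectPoints(np.array(P,float).reshape(-1,1,3),cv2.Rodrigues(E[:3,:3])[0],E[:3,3],K(c),np.array(c['distortion'],float))[0][:,0]
E
cat > a.py <<'E'
from h import *
np.set_printoptions(precision=1,suppress=True)
ims=[]
for cam in ['scene','side']:
    im,c=snap(cam,cam+'0.png'); print(cam,np.array(c['extrinsics'])[:3].tolist(),c['fovy'])
    for n,z in [('packer',6),('bench_hook',12),('block_14mm',10),('block_8mm',10),('block_20mm',10),('block_26mm',10),('rack',0),('tape_measure',0),('pliers',0),('hex_key_set',0)]:
        for d in r.spot_point(n,cam)[:5]:
            print(n,round(d['score'],2),np.array(d['position']),at_z(c,d['position'],z))
s=r.get_state();print(s['t'],s['tool_rot'],s['ft_force'])
E
python3 a.py
```

```text
scene [[0.788414549034402, -0.4099081403583697, 0.45866961457984523, -108.21255811096925], [-0.6148915583833585, -0.5465243562949047, 0.5685239655505517, -885.391559291336], [0.01763151439228943, -0.7302646400068835, -0.6829368091235466, 1040.0031914139443]] 48.77045299281105
packer 0.7 [274.5 273.7] [ 405.6 -187.     6. ]
packer 0.68 [206.5 185.2] [455.2 282.4   6. ]
packer 0.47 [287. 194.] [653.3  73.7   6. ]
bench_hook 0.72 [286.7 195.3] [643.9  63.3  12. ]
bench_hook 0.48 [335.1 228.9] [ 666.4 -159.    12. ]
block_14mm 0.71 [331.8 281.5] [ 516.5 -311.6   10. ]
block_8mm 0.77 [323.3 269.2] [ 527.3 -262.    10. ]
block_8mm 0.7 [269.4 174.9] [664.9 192.5  10. ]
block_20mm 0.93 [313.5 260.1] [ 527.4 -217.5   10. ]
block_20mm 0.37 [337.  226.9] [ 678.9 -154.5   10. ]
block_26mm 0.87 [298.5 249.3] [ 519.2 -156.4   10. ]
block_26mm 0.55 [284.9 191.7] [652.1  84.1  10. ]
rack 0.95 [315.9 268.7] [ 517.4 -241.2    0. ]
tape_measure 0.44 [335.1 225.1] [ 687.2 -137.5    0. ]
pliers 0.55 [332.7 325.3] [ 425.  -419.5    0. ]
pliers 0.44 [299.1 249.7] [ 525.8 -151.7    0. ]
hex_key_set 0.64 [26
[... 485 characters left out ...]
7 -318.2   10. ]
block_8mm 0.63 [226.2 168.6] [ 517.4 -262.9   10. ]
block_8mm 0.38 [250.  188.2] [ 517.4 -159.6   10. ]
block_20mm 0.65 [236.9 179.3] [ 522.2 -210.7   10. ]
block_26mm 0.82 [248.2 190.9] [ 527.8 -156.5   10. ]
rack 0.88 [231.2 175.4] [ 519.8 -239.3    0. ]
rack 0.53 [236.9 179.2] [ 517.5 -216.7    0. ]
tape_measure 0.66 [215.2 224.6] [ 669.7 -145.9    0. ]
pliers 0.74 [228.4 176.3] [ 528.  -242.9    0. ]
pliers 0.71 [212.5 128.9] [ 435.8 -417.5    0. ]
pliers 0.22 [276.1 264.5] [639.   66.7   0. ]
hex_key_set 0.87 [307.2 307.2] [671.2 211.4   0. ]
hex_key_set 0.27 [238.  179.7] [ 516.5 -213.     0. ]
1.1 [[ 0.9  0.4 -0. ]
 [ 0.4 -0.9  0. ]
 [-0.  -0.  -1. ]] [-1.   0.3 -0.7]
```

View pics/scene0.png

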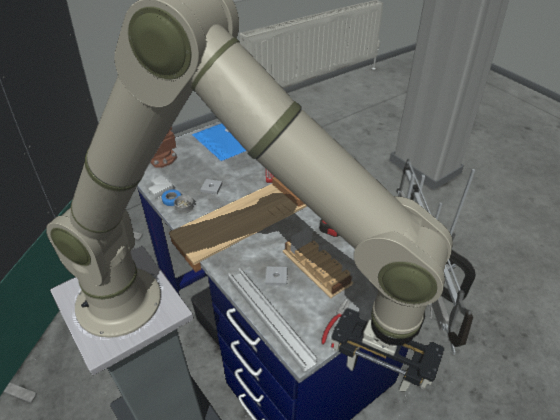

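View pics/side0.png

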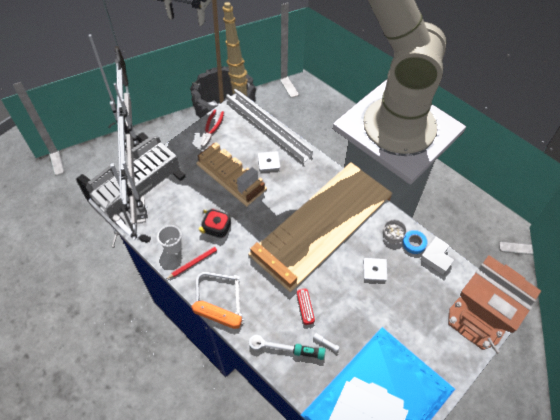

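The scene and side views show the target plate left of the bench hook, at scene (211,186) and side (375,269). Its look-alike sits near the rack, and the rack's end block looks like the 14 mm one. I'll measure these and then move.

```bash
cat > b.py <<'E'
from h import *
np.set_printoptions(precision=3,suppress=True)
cs,cd=r.get_calibration('scene'),r.get_calibration('side')
print(at_z(cs,(211,186),12),at_z(cd,(375,269),12))
for p in [(388,180),(352,166),(297,283),(252,248)]: print(p,at_z(cd,p,12))
s=r.get_state();print(s['t'],s['tcp_pos'],np.array(s['tool_rot']))
w=r.get_calibration('wrist');T=np.eye(4);T[:3,:3]=s['tool_rot'];T[:3,3]=s['tcp_pos']
print(np.linalg.inv(T)@np.array(w['extrinsics']),w['fovy'])
E
python3 b.py
```

```text
[462.331 262.256  12.   ] [467.795 271.094  12.   ]
(388, 180) [211.263 114.507  12.   ]
(352, 166) [246.593   4.05   12.   ]
(297, 283) [643.654 148.555  12.   ]
(252, 248) [653.333 -11.741  12.   ]
1.1 [ 304.054 -658.139  218.577] [[ 0.908  0.419 -0.   ]
 [ 0.419 -0.908  0.   ]
 [-0.    -0.    -1.   ]]
[[   0.      -0.96    -0.279   77.182]
 [   1.      -0.       0.001    0.279]
 [  -0.001   -0.279    0.96  -164.511]
 [   0.       0.       0.       1.   ]] 70.58678369386749
```

Request:
{"method": "arm_command", "body": {
  "moves": [
    {"dp": [461,-292,-80],"delta_rot": [0,0,24.8]},
    {"dp": [461,-292,-80],"delta_rot": [0,0,24.8]},
    {"dp": [461,-292,-80],"delta_rot": [0,0,24.8]},
    {"dp": [461,-292,-80],"delta_rot": [0,0,24.8]},
    {"dp": [461,-292,-80],"delta_rot": [0,0,24.8]},
    {"dp": [461,-292,-80],"delta_rot": [0,0,24.8]},
    {"dp": [461,-292,-80],"delta_rot": [0,0,24.8]},
    {"dp": [461,-292,-80],"delta_rot": [0,0,24.8]},
    {"dp": [461,-292,-80],"delta_rot": [0,0,24.8]},
    {"dp": [461,-292,-80],"delta_rot": [0,0,24.8]}
  ],
  "grip": -1
}}

```text
t: 2.35
tcp_pos: [602.7, -194.7, 299.0]
tool_rot: [[1.0, 0.007, 0.002], [0.007, -1.0, 0.002], [0.002, -0.002, -1.0]]
ft_force: [0.1, -0.2, -1.0]
width: 1.0
gripper_force: 0.0
```

```bash
cat > c.py <<'E'
from h import *
import sys
np.set_printoptions(precision=1,suppress=True)
im,c=snap('wrist',sys.argv[1])
np.save(sys.argv[1]+'.npy',c,allow_pickle=True)
for a in sys.argv[2:]:
    n,z=a.split(':')
    for d in r.spot_point(n,'wrist')[:4]: print(n,round(d['score'],2),np.array(d['position']),at_z(c,d['position'],float(z)))
print(r.get_state()['t'],r.get_state()['tcp_pos'])
E
python3 c.py rack.png block_14mm:10 block_8mm:10 block_20mm:10 block_26mm:10 rack:0
```

```text
block_14mm 0.78 [352.1 228.7] [ 521.  -312.4   10. ]
block_8mm 0.55 [321.1 227.2] [ 523.3 -261.9   10. ]
block_20mm 0.61 [290.1 225.9] [ 525.1 -211.7   10. ]
block_26mm 0.72 [261.  225.7] [ 525.1 -164.7   10. ]
2.65 [ 599.2 -201.4  298.5]
```

View pics/rack.png

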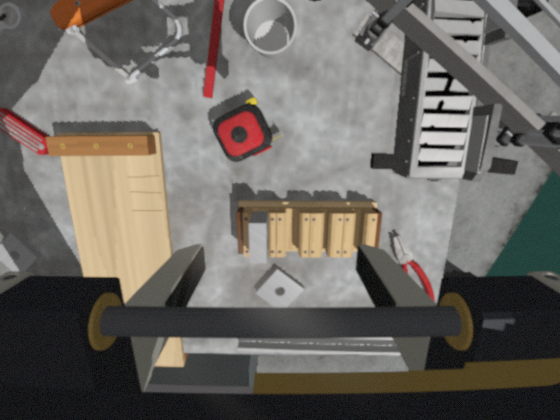

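Request:
{"method": "arm_command", "body": {
  "moves": [
    {"dp": [-140,-430,30],"delta_rot": [0,0,0]},
    {"dp": [-140,-430,30],"delta_rot": [0,0,0]},
    {"dp": [-140,-430,30],"delta_rot": [0,0,0]},
    {"dp": [-140,-430,30],"delta_rot": [0,0,0]},
    {"dp": [-140,-430,30],"delta_rot": [0,0,0]},
    {"dp": [-140,-430,30],"delta_rot": [0,0,0]},
    {"dp": [-140,-430,30],"delta_rot": [0,0,0]},
    {"dp": [-140,-430,30],"delta_rot": [0,0,0]},
    {"dp": [-140,-430,30],"delta_rot": [0,0,0]}
  ]
}}

```text
t: 3.78
tcp_pos: [460.2, 230.0, 268.5]
tool_rot: [[1.0, 0.001, -0.0], [0.001, -1.0, -0.0], [-0.0, 0.0, -1.0]]
ft_force: [-0.1, -1.1, 0.0]
width: 1.001
gripper_force: 0.0
```

```bash
python3 c.py pk.png packer:6 bench_hook:12
```

```text
packer 0.86 [253.7 178.6] [463.4 267.4   6. ]
packer 0.73 [548.  217.9] [ 403.3 -193.8    6. ]
bench_hook 0.66 [406.5  44.7] [641.1  65.   12. ]
3.925 [461.  228.  268.7]
```

View pics/pk.png

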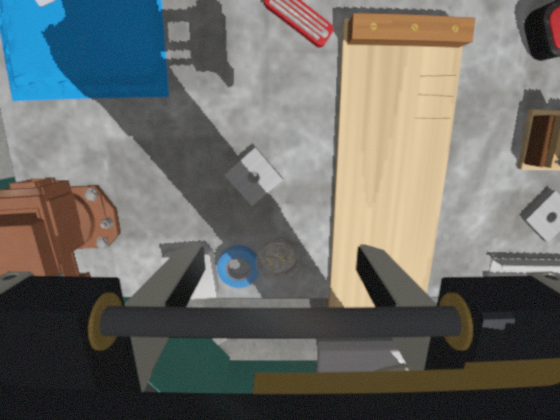

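The wrist view shows the packer rotated about 45°, with its centre at (254,176). The fence is at (345–472, 15–46). The rack view shows blocks in order 26 (filled), 20, 8, 14, with the 14 mm slot at (352,229).

```bash
cat > d.py <<'E'
from h import *
np.set_printoptions(precision=1,suppress=True)
c=np.load('pk.png.npy',allow_pickle=True).item()
im=cv2.imread('pics/pk.png')
for p in [(225,177),(258,146),(284,178),(253,206),(253.5,176)]: print(p,at_z(c,p,12))
print('board edges')
for p in [(343,60),(332,290),(457,60),(436,270)]: print(p,at_z(c,p,12))
print('fence top z42 / foot z12')
for p in [(353,14),(473,18),(472,43),(351,40)]: print(p,at_z(c,p,42))
for p in [(344,43),(470,46)]: print(p,at_z(c,p,12))
a=cv2.resize(im[130:220,205:305],None,fx=4,fy=4,interpolation=cv2.INTER_CUBIC)
b=cv2.resize(im[0:80,330:490],None,fx=4,fy=4,interpolation=cv2.INTER_CUBIC)
im2=cv2.imread('pics/rack.png'); e=cv2.resize(im2[190:270,230:390],None,fx=4,fy=4,interpolation=cv2.INTER_CUBIC)
cv=np.zeros((600,800,3),np.uint8); cv[:280,:320]=cv2.resize(a,None,fx=.8,fy=.8)[:280,:320]; 
cv[280:600,:640]=e
cv[:240,320:800]=cv2.resize(b,None,fx=.75,fy=.75)
cv2.imwrite('pics/crop1.png',cv)
E
python3 d.py
```

```text
(225, 177) [466.8 308.   12. ]
(258, 146) [510.3 259.9  12. ]
(284, 178) [465.4 223.5  12. ]
(253, 206) [423.8 268.9  12. ]
(253.5, 176) [468.2 267.1  12. ]
board edges
(343, 60) [621.2 147.1  12. ]
(332, 290) [283.9 145.4  12. ]
(457, 60) [624.4  -5.1  12. ]
(436, 270) [318.3 -19.7  12. ]
fence top z42 / foot z12
(353, 14) [665.9 143.5  42. ]
(473, 18) [666.   -2.3  42. ]
(472, 43) [638.2  -4.8  42. ]
(351, 40) [637.6 144.4  42. ]
(344, 43) [641.6 146.8  12. ]
(470, 46) [642.1 -20.6  12. ]
```

View pics/crop1.png

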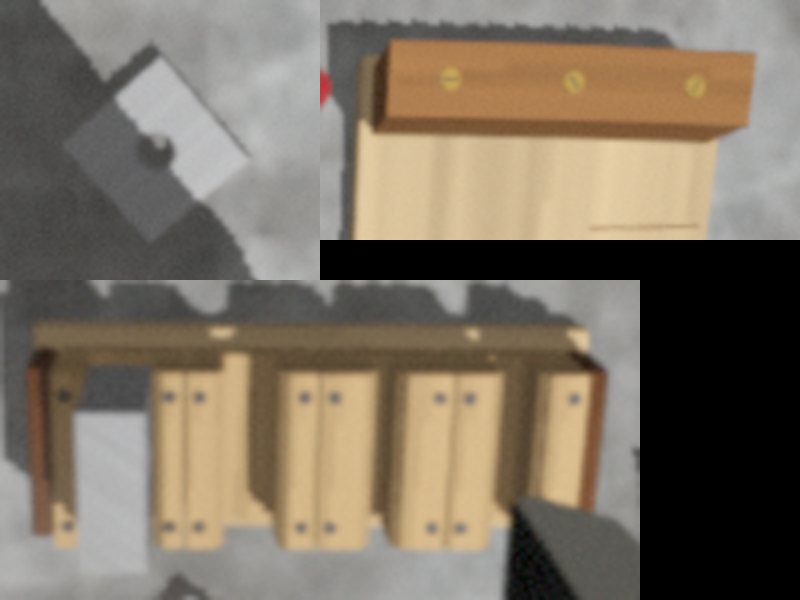

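Request:
{"method": "arm_command", "body": {
  "moves": [
    {"dp": [7,-36,60],"delta_rot": [0,0,-41.5]},
    {"dp": [7,-36,120],"delta_rot": [0,0,-41.5]},
    {"dp": [7,-36,160],"delta_rot": [0,0,-41.5]},
    {"dp": [7,-36,200],"delta_rot": [0,0,-41.5]},
    {"dp": [7,-36,230],"delta_rot": [0,0,-41.5]},
    {"dp": [7,-36,250],"delta_rot": [0,0,-41.5]},
    {"dp": [7,-36,260],"delta_rot": [0,0,-41.5]},
    {"dp": [7,-36,266],"delta_rot": [0,0,-41.5]},
    {"dp": [7,-36,266],"delta_rot": [0,0,-41.5]}
  ]
}}

```text
t: 5.05
tcp_pos: [467.5, 266.0, 2.8]
tool_rot: [[0.749, 0.662, 0.0], [0.662, -0.749, -0.0], [0.0, 0.0, -1.0]]
ft_force: [0.4, 0.3, -0.2]
width: 0.999
gripper_force: 0.0
```

```bash
python3 c.py pre.png packer:6
```

```text
packer 0.93 [276.7 258.2] [467.3 268.2   6. ]
5.15 [467.5 266.4   3.3]
```

View pics/pre.png

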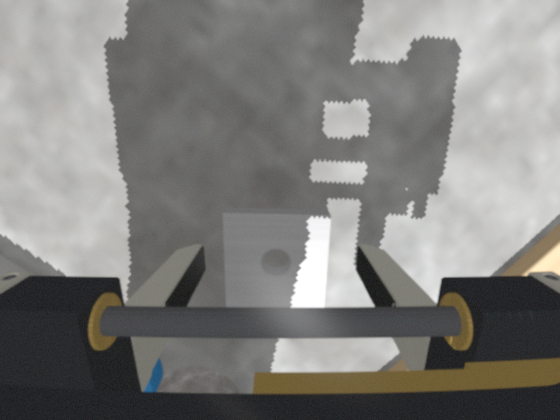

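The plate lies square between the fingers, with its hole at (277,262). Closing now.

Request:
{"method": "arm_command", "body": {
  "moves": [
    {"dp": [1,0,1],"delta_rot": [0,0,0]},
    {"dp": [1,0,1],"delta_rot": [0,0,0]},
    {"dp": [1,0,1],"delta_rot": [0,0,0]},
    {"dp": [1,0,1],"delta_rot": [0,0,0]},
    {"dp": [1,0,1],"delta_rot": [0,0,0]},
    {"dp": [1,0,1],"delta_rot": [0,0,0]},
    {"dp": [1,0,-39],"delta_rot": [0,0,0]},
    {"dp": [1,0,-99],"delta_rot": [0,0,0]},
    {"dp": [1,0,-149],"delta_rot": [0,0,0]},
    {"dp": [1,0,-149],"delta_rot": [0,0,0]}
  ],
  "grip": 1
}}

```text
t: 6.4
tcp_pos: [469.5, 267.5, 154.8]
tool_rot: [[0.75, 0.662, 0.005], [0.662, -0.75, 0.003], [0.006, 0.001, -1.0]]
ft_force: [0.7, -0.1, -4.1]
width: 0.64
gripper_force: 30.0
```

Request:
{"method": "arm_command", "body": {
  "moves": [
    {"dp": [-10,58,0],"delta_rot": [0,0,10.4]},
    {"dp": [-20,116,0],"delta_rot": [0,0,20.8]},
    {"dp": [-30,174,0],"delta_rot": [0,0,31.1]},
    {"dp": [-39,228,0],"delta_rot": [0,0,41.5]},
    {"dp": [-39,228,0],"delta_rot": [0,0,41.5]},
    {"dp": [-39,228,0],"delta_rot": [0,0,41.5]}
  ]
}}

```text
t: 7.15
tcp_pos: [588.6, 70.5, 150.0]
tool_rot: [[1.0, 0.001, -0.003], [0.001, -1.0, -0.0], [-0.003, 0.0, -1.0]]
ft_force: [0.2, 0.2, -3.4]
width: 0.642
gripper_force: 30.0
```

Request:
{"method": "arm_command", "body": {
  "moves": [
    {"dp": [0,0,0],"delta_rot": [0,10,0]},
    {"dp": [0,0,0],"delta_rot": [0,20,0]},
    {"dp": [0,0,0],"delta_rot": [0,30,0]},
    {"dp": [0,0,0],"delta_rot": [0,40,0]},
    {"dp": [0,0,0],"delta_rot": [0,50,0]},
    {"dp": [0,0,0],"delta_rot": [0,60,0]},
    {"dp": [0,0,0],"delta_rot": [0,70,0]},
    {"dp": [0,0,0],"delta_rot": [0,70,0]},
    {"dp": [0,0,0],"delta_rot": [0,70,0]}
  ]
}}

```text
t: 8.28
tcp_pos: [619.9, 101.6, 325.2]
tool_rot: [[0.772, -0.038, 0.634], [0.012, -0.997, -0.075], [0.635, 0.065, -0.77]]
ft_force: [-0.0, -0.2, -3.1]
width: 0.642
gripper_force: 29.9
```

```bash
cat > s.py <<'E'
from h import *
import sys
np.set_printoptions(precision=3,suppress=True)
s=r.get_state()
for k in ['t','joint_positions','tcp_pos','tool_rot','ft_force','width','gripper_force']: print(k,np.array(s[k]).round(3).tolist())
for a in sys.argv[1:]: snap(a.split(':')[0],a.split(':')[1])
E
python3 s.py
```

```text
t 8.275
joint_positions [-1.137, 0.27, 0.893, 2.254, 0.736, 0.106, -2.627]
tcp_pos [619.941, 101.555, 325.237]
tool_rot [[0.772, -0.038, 0.634], [0.012, -0.997, -0.075], [0.635, 0.065, -0.77]]
ft_force [-0.042, -0.166, -3.05]
width 0.642
gripper_force 29.898
```

Request:
{"method": "arm_command", "body": {
  "moves": [
    {"dp": [0,0,0],"delta_rot": [0,-10,0]},
    {"dp": [0,0,0],"delta_rot": [0,-20,0]},
    {"dp": [0,0,0],"delta_rot": [0,-30,0]},
    {"dp": [0,0,0],"delta_rot": [0,-40,0]},
    {"dp": [0,0,0],"delta_rot": [0,-40,0]},
    {"dp": [0,0,0],"delta_rot": [0,-40,0]}
  ]
}}

```text
t: 9.02
tcp_pos: [622.4, 100.0, 324.1]
tool_rot: [[0.999, -0.041, -0.013], [-0.042, -0.997, -0.065], [-0.01, 0.065, -0.998]]
ft_force: [0.4, -1.1, -3.8]
width: 0.643
gripper_force: 29.9
```

```bash
python3 s.py
```

```text
t 9.025
joint_positions [-0.365, 0.398, 0.121, 1.692, 0.014, 1.082, -1.871]
tcp_pos [622.354, 99.981, 324.11]
tool_rot [[0.999, -0.041, -0.013], [-0.042, -0.997, -0.065], [-0.01, 0.065, -0.998]]
ft_force [0.378, -1.083, -3.79]
width 0.643
gripper_force 29.897
```

```bash
cat > g.py <<'E'
# usage: g.py x y z tilt yaw  (tilt: tool z swung towards tool x heading)
from h import *
import sys
from scipy.spatial.transform import Rotation as Ro
np.set_printoptions(precision=1,suppress=True)
x,y,z,tilt,yaw=map(float,sys.argv[1:6])
s=r.get_state(); R=np.array(s['tool_rot'])
D=Ro.from_euler('z',yaw,degrees=True).as_matrix()@np.diag([1.,-1,-1])@Ro.from_euler('y',tilt,degrees=True).as_matrix()
print('dp',R.T@(np.array([x,y,z])-s['tcp_pos']),'rot',Ro.from_matrix(R.T@D).as_rotvec(degrees=True))
E
python3 g.py 590 70 110 0 0; python3 g.py 590 70 110 25 0
```

```text
dp [-29.   17.2 216. ] rot [ 3.7  0.6 -2.4]
dp [-29.   17.2 216. ] rot [ 4.2 25.6 -1.5]
```

Request:
{"method": "arm_command", "body": {
  "moves": [
    {"dp": [-29,17,55],"delta_rot": [4,5,-2]},
    {"dp": [-29,17,110],"delta_rot": [4,10,-2]},
    {"dp": [-29,17,165],"delta_rot": [4,15,-2]},
    {"dp": [-29,17,216],"delta_rot": [4,20,-2]},
    {"dp": [-29,17,216],"delta_rot": [4.2,25.6,-1.5]},
    {"dp": [-29,17,216],"delta_rot": [4.2,25.6,-1.5]}
  ]
}}

```text
t: 9.78
tcp_pos: [602.5, 73.5, 143.3]
tool_rot: [[0.931, 0.011, 0.366], [0.014, -1.0, -0.005], [0.366, 0.01, -0.931]]
ft_force: [3.5, 4.4, -1.2]
width: 0.638
gripper_force: 29.9
```

```bash
python3 s.py
```

```text
t 9.775
joint_positions [-0.314, 0.473, 0.056, 2.237, 0.819, 0.105, -2.628]
tcp_pos [602.516, 73.541, 143.263]
tool_rot [[0.931, 0.011, 0.366], [0.014, -1.0, -0.005], [0.366, 0.01, -0.931]]
ft_force [3.497, 4.386, -1.207]
width 0.638
gripper_force 29.941
```

```bash
python3 g.py 590 70 200 0 0;python3 g.py 590 70 200 0 90
```

```text
dp [  9.1   4.  -57.4] rot [  0.5 -21.5   0.8]
dp [  9.1   4.  -57.4] rot [ 17.2 -16.5 -88.1]
```

Request:
{"method": "arm_command", "body": {
  "moves": [
    {"dp": [9,4,-57],"delta_rot": [0.5,-10.5,0.8]},
    {"dp": [9,4,-57],"delta_rot": [0.5,-21.5,0.8]},
    {"dp": [9,4,-57],"delta_rot": [17.2,-16.5,-88.1]},
    {"dp": [9,4,-57],"delta_rot": [17.2,-16.5,-88.1]},
    {"dp": [9,4,-57],"delta_rot": [17.2,-16.5,-88.1]},
    {"dp": [9,4,-57],"delta_rot": [17.2,-16.5,-88.1]},
    {"dp": [9,4,-57],"delta_rot": [17.2,-16.5,-88.1]},
    {"dp": [9,4,-57],"delta_rot": [17.2,-16.5,-88.1]},
    {"dp": [9,4,-57],"delta_rot": [17.2,-16.5,-88.1]},
    {"dp": [9,4,-57],"delta_rot": [17.2,-16.5,-88.1]}
  ]
}}

```text
t: 11.02
tcp_pos: [591.6, 69.8, 199.9]
tool_rot: [[0.089, 0.996, 0.013], [0.996, -0.089, 0.009], [0.01, 0.013, -1.0]]
ft_force: [0.1, 0.6, -4.4]
width: 0.639
gripper_force: 29.9
```

```bash
python3 s.py; python3 g.py 590 70 200 0 179
```

```text
t 11.025
joint_positions [0.432, 0.641, -0.992, 1.894, 0.657, 0.955, -0.953]
tcp_pos [591.579, 69.786, 199.867]
tool_rot [[0.089, 0.996, 0.013], [0.996, -0.089, 0.009], [0.01, 0.013, -1.0]]
ft_force [0.097, 0.601, -4.416]
width 0.639
gripper_force 29.892
dp [ 0.1 -1.6 -0.2] rot [  1.    0.1 -94.1]
```

Request:
{"method": "arm_command", "body": {
  "moves": [
    {"dp": [0,-2,0],"delta_rot": [1,0,-95]},
    {"dp": [0,-2,0],"delta_rot": [1,0,-95]},
    {"dp": [0,-2,0],"delta_rot": [1,0,-95]},
    {"dp": [0,-2,0],"delta_rot": [1,0,-95]},
    {"dp": [0,-2,0],"delta_rot": [1,0,-95]},
    {"dp": [0,-2,0],"delta_rot": [1,0,-95]},
    {"dp": [0,-2,0],"delta_rot": [1,0,-95]},
    {"dp": [0,-2,0],"delta_rot": [1,0,-95]},
    {"dp": [0,-2,0],"delta_rot": [1,0,-95]},
    {"dp": [0,-2,0],"delta_rot": [1,0,-95]}
  ]
}}

```text
t: 12.28
tcp_pos: [589.9, 70.1, 199.9]
tool_rot: [[-1.0, 0.009, 0.002], [0.009, 1.0, -0.001], [-0.002, -0.001, -1.0]]
ft_force: [-1.5, -1.2, -3.4]
width: 0.64
gripper_force: 29.9
```

Request:
{"method": "arm_command", "body": {
  "moves": [
    {"dp": [0,0,0],"delta_rot": [0,-10,0]},
    {"dp": [0,0,0],"delta_rot": [0,-20,0]},
    {"dp": [0,0,0],"delta_rot": [0,-30,0]},
    {"dp": [0,0,0],"delta_rot": [0,-40,0]},
    {"dp": [0,0,0],"delta_rot": [0,-45,0]},
    {"dp": [0,0,0],"delta_rot": [0,-45,0]}
  ]
}}

```text
t: 13.02
tcp_pos: [587.9, 70.3, 199.5]
tool_rot: [[-0.707, 0.008, 0.707], [0.008, 1.0, -0.003], [-0.707, 0.004, -0.707]]
ft_force: [1.1, -0.4, -3.5]
width: 0.641
gripper_force: 29.9
```

```bash
python3 s.py; python3 g.py 590 70 150 -45 180
```

```text
t 13.025
joint_positions [0.407, 0.635, -1.119, 2.48, 2.082, 0.988, -0.761]
tcp_pos [587.897, 70.269, 199.45]
tool_rot [[-0.707, 0.008, 0.707], [0.008, 1.0, -0.003], [-0.707, 0.004, -0.707]]
ft_force [1.084, -0.435, -3.461]
width 0.641
gripper_force 29.898
dp [33.5 -0.4 36.5] rot [-0.2  0.  -0.5]
```

```bash
python3 g.py 605 70 80 -58 180; python3 g.py 625 70 42 -58 180
```

```text
dp [72.4 -0.6 96.5] rot [ -0.2 -13.   -0.5]
dp [ 85.1  -0.6 137.6] rot [ -0.2 -13.   -0.5]
```

Request:
{"method": "arm_command", "body": {
  "moves": [
    {"dp": [20,0,25],"delta_rot": [0,-6,0]},
    {"dp": [40,0,50],"delta_rot": [0,-13,0]},
    {"dp": [60,-1,80],"delta_rot": [-0.2,-13,-0.5]},
    {"dp": [72,-1,96],"delta_rot": [-0.2,-13,-0.5]},
    {"dp": [72,-1,96],"delta_rot": [-0.2,-13,-0.5]}
  ]
}}

```text
t: 13.65
tcp_pos: [625.7, 76.8, 68.3]
tool_rot: [[-0.547, 0.009, 0.837], [0.003, 1.0, -0.009], [-0.837, -0.003, -0.547]]
ft_force: [0.1, -0.3, -2.4]
width: 0.643
gripper_force: 30.0
```

```bash
python3 s.py side:tilt.png; python3 g.py 625 70 42 -58 180; python3 - <<'E'
import cv2
im=cv2.imread('pics/tilt.png'); cv2.imwrite('pics/tiltc.png',cv2.resize(im[190:320,200:380],None,fx=4,fy=4,interpolation=cv2.INTER_CUBIC))
E
```

```text
t 13.65
joint_positions [0.364, 1.353, -1.292, 2.561, 2.47, 1.858, -0.642]
tcp_pos [625.737, 76.803, 68.287]
tool_rot [[-0.547, 0.009, 0.837], [0.003, 1.0, -0.009], [-0.837, -0.003, -0.547]]
ft_force [0.055, -0.257, -2.371]
width 0.643
gripper_force 29.996
dp [28.4 -5.4 14.9] rot [-0.7 -0.6 -0.1]
```

View pics/tiltc.png

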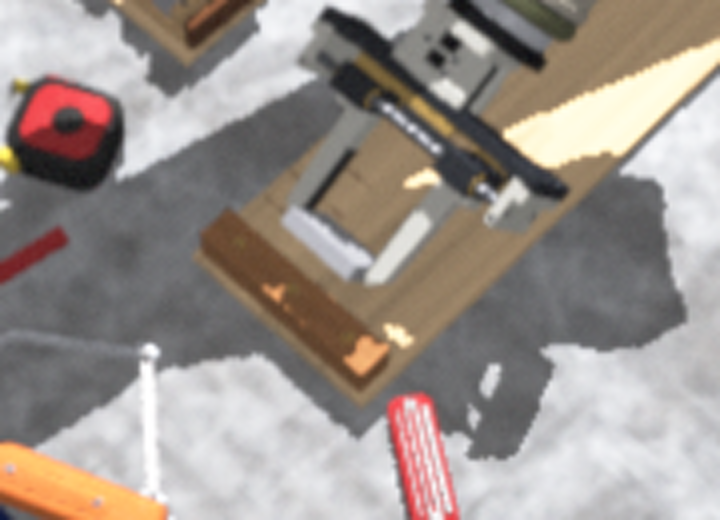

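```bash
python3 g.py 615 72 60 -47 180
```

```text
dp [18.6 -3.7 -3.2] rot [-0.7 10.4 -0.2]
```

Request:
{"method": "arm_command", "body": {
  "moves": [
    {"dp": [0,-2,-3],"delta_rot": [-0.7,5,0]},
    {"dp": [10,-4,-3],"delta_rot": [-0.7,10.4,0]},
    {"dp": [18,-4,-3],"delta_rot": [-0.7,10.4,0]},
    {"dp": [18,-4,-3],"delta_rot": [-0.7,10.4,0]}
  ]
}}

```text
t: 14.2
tcp_pos: [617.7, 69.8, 66.1]
tool_rot: [[-0.673, 0.002, 0.74], [-0.002, 1.0, -0.005], [-0.74, -0.005, -0.673]]
ft_force: [-0.4, 0.9, -3.7]
width: 0.639
gripper_force: 30.0
```

```bash
python3 s.py; python3 g.py 622 72 37.5 -47 180; python3 g.py 632 72 36.5 -47 180
```

```text
t 14.2
joint_positions [0.412, 1.199, -1.274, 2.51, 2.294, 1.569, -0.652]
tcp_pos [617.715, 69.81, 66.05]
tool_rot [[-0.673, 0.002, 0.74], [-0.002, 1.0, -0.005], [-0.74, -0.005, -0.673]]
ft_force [-0.372, 0.911, -3.707]
width 0.639
gripper_force 29.996
dp [18.2  2.3 22.4] rot [-0.3  0.7  0.1]
dp [12.2  2.4 30.4] rot [-0.3  0.7  0.1]
```

Request:
{"method": "arm_command", "body": {
  "moves": [
    {"dp": [6,0,7],"delta_rot": [0,0,0]},
    {"dp": [12,0,14],"delta_rot": [0,0.7,0]},
    {"dp": [16,0,19],"delta_rot": [0,0.7,0]},
    {"dp": [16,0,19],"delta_rot": [0,0.7,0]}
  ]
}}

```text
t: 14.7
tcp_pos: [620.1, 70.2, 37.6]
tool_rot: [[-0.687, 0.003, 0.726], [0.0, 1.0, -0.004], [-0.726, -0.002, -0.687]]
ft_force: [1.1, 0.2, -2.3]
width: 0.641
gripper_force: 30.0
```

```bash
python3 s.py; python3 g.py 624 70 37.5 -47 180; python3 g.py 632 70 36.5 -47 180
```

```text
t 14.7
joint_positions [0.409, 1.25, -1.241, 2.494, 2.333, 1.572, -0.644]
tcp_pos [620.145, 70.235, 37.612]
tool_rot [[-0.687, 0.003, 0.726], [0.0, 1.0, -0.004], [-0.726, -0.002, -0.687]]
ft_force [1.134, 0.229, -2.302]
width 0.641
gripper_force 29.996
dp [-2.6 -0.2  2.9] rot [-0.2 -0.4 -0. ]
dp [-7.3 -0.2  9.4] rot [-0.2 -0.4 -0. ]
```

Request:
{"method": "arm_command", "body": {
  "moves": [
    {"dp": [-2,0,4],"delta_rot": [0,0,0]},
    {"dp": [-5,0,7],"delta_rot": [0,0,0]},
    {"dp": [-7,0,9.5],"delta_rot": [0,0,0]},
    {"dp": [-7,0,9.5],"delta_rot": [0,0,0]}
  ]
}}

```text
t: 15.2
tcp_pos: [632.5, 70.0, 37.7]
tool_rot: [[-0.686, 0.003, 0.728], [-0.0, 1.0, -0.004], [-0.728, -0.003, -0.686]]
ft_force: [0.7, -0.5, -2.2]
width: 0.642
gripper_force: 30.0
```

Request:
{"method": "arm_command", "body": {
  "moves": [
    {"dp": [1,0,1],"delta_rot": [0,0,0]},
    {"dp": [1.5,0,1.5],"delta_rot": [0,0,0]},
    {"dp": [1.5,0,1.5],"delta_rot": [0,0,0]}
  ]
}}

```text
t: 15.58
tcp_pos: [632.3, 70.2, 35.9]
tool_rot: [[-0.685, 0.002, 0.728], [-0.001, 1.0, -0.003], [-0.728, -0.003, -0.685]]
ft_force: [-5.0, -1.6, 4.3]
width: 0.642
gripper_force: 30.0
```

Request:
{"method": "arm_command", "body": {
  "moves": [
    {"dp": [-1.4,0,1.4],"delta_rot": [0,0,0]},
    {"dp": [-2.8,0,2.8],"delta_rot": [0,0,0]},
    {"dp": [-2.8,0,2.8],"delta_rot": [0,0,0]}
  ]
}}

```text
t: 15.95
tcp_pos: [632.8, 70.2, 35.6]
tool_rot: [[-0.688, -0.003, 0.725], [-0.004, 1.0, -0.001], [-0.725, -0.004, -0.688]]
ft_force: [-24.9, -4.6, 17.1]
width: 0.642
gripper_force: 30.0
```

Request:
{"method": "arm_command", "body": {
  "moves": [
    {"dp": [2,0,-2],"delta_rot": [0,0,0]},
    {"dp": [2,0,-2],"delta_rot": [0,0,0]}
  ]
}}

```text
t: 16.2
tcp_pos: [632.4, 70.2, 35.6]
tool_rot: [[-0.686, 0.001, 0.727], [-0.002, 1.0, -0.003], [-0.727, -0.003, -0.686]]
ft_force: [-10.0, -2.1, 8.7]
width: 0.641
gripper_force: 30.0
```

Request:
{"method": "arm_command", "body": {
  "moves": [
    {"dp": [0,0,0],"delta_rot": [0,0,0]},
    {"dp": [0,0,0],"delta_rot": [0,0,0]},
    {"dp": [0,0,0],"delta_rot": [0,0,0]},
    {"dp": [0,0,0],"delta_rot": [0,0,0]},
    {"dp": [0,0,-10],"delta_rot": [0,0,0]},
    {"dp": [-4,0,-40],"delta_rot": [0,0,0]},
    {"dp": [-20,0,-80],"delta_rot": [0,0,0]},
    {"dp": [-20,0,-80],"delta_rot": [0,0,0]}
  ],
  "grip": -1
}}

```text
t: 17.2
tcp_pos: [589.1, 71.2, 108.5]
tool_rot: [[-0.682, 0.001, 0.731], [-0.002, 1.0, -0.003], [-0.731, -0.003, -0.682]]
ft_force: [-0.2, 0.0, 0.3]
width: 0.995
gripper_force: 0.0
```

```bash
python3 s.py wrist:lean.png side:leans.png; python3 - <<'E'
import cv2,numpy as np
a=cv2.imread('pics/lean.png');im=cv2.imread('pics/leans.png'); b=cv2.resize(im[220:300,230:330],None,fx=4,fy=4,interpolation=cv2.INTER_CUBIC)
c=np.zeros((420,800,3),np.uint8); c[:300,:400]=cv2.resize(a,(400,300)); c[:320,400:]=b; cv2.imwrite('pics/lean2.png',c)
E
```

```text
t 17.2
joint_positions [0.385, 1.041, -1.269, 2.559, 2.194, 1.476, -0.751]
tcp_pos [589.13, 71.238, 108.546]
tool_rot [[-0.682, 0.001, 0.731], [-0.002, 1.0, -0.003], [-0.731, -0.003, -0.682]]
ft_force [-0.224, 0.035, 0.297]
width 0.995
gripper_force 0.0
```

View pics/lean2.png

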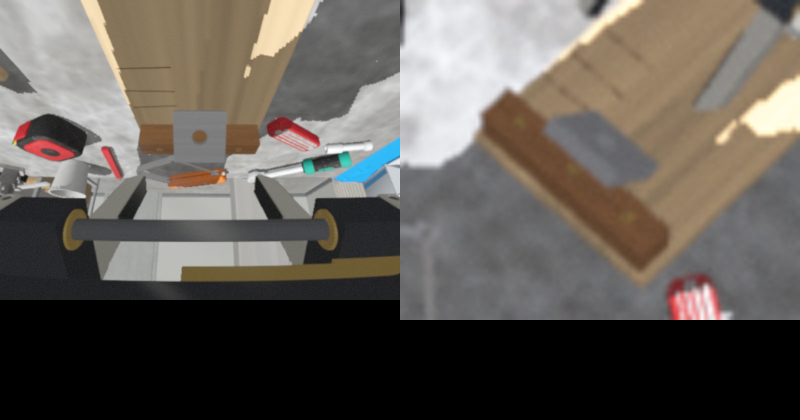

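The plate leans on the fence, centred (wrist crop (200,140)), and is stable. Next I'll close the fingers, bring the tool vertical and push the foot in.

```bash
python3 g.py 575 70 110 0 180
```

```text
dp [  6.3  -0.5 -13.1] rot [-0.2 46.8 -0. ]
```

Request:
{"method": "arm_command", "body": {
  "moves": [
    {"dp": [8,0,-13],"delta_rot": [0,10,0]},
    {"dp": [8,0,-13],"delta_rot": [0,20,0]},
    {"dp": [8,0,-13],"delta_rot": [0,30,0]},
    {"dp": [8,0,-13],"delta_rot": [0,40,0]},
    {"dp": [8,0,-13],"delta_rot": [-0.2,46.8,0]},
    {"dp": [8,0,-13],"delta_rot": [-0.2,46.8,0]},
    {"dp": [8,0,-13],"delta_rot": [-0.2,46.8,0]}
  ],
  "grip": 1
}}

```text
t: 18.18
tcp_pos: [572.8, 70.1, 106.4]
tool_rot: [[-1.0, 0.0, -0.002], [0.0, 1.0, -0.0], [0.002, -0.0, -1.0]]
ft_force: [-0.9, 0.1, 0.5]
width: 0.296
gripper_force: 0.0
```

```bash
python3 s.py; python3 g.py 584 70 15 0 180
```

```text
t 18.175
joint_positions [0.488, 0.867, -1.167, 1.993, 0.98, 1.004, 0.393]
tcp_pos [572.829, 70.088, 106.366]
tool_rot [[-1.0, 0.0, -0.002], [0.0, 1.0, -0.0], [0.002, -0.0, -1.0]]
ft_force [-0.937, 0.105, 0.549]
width 0.296
gripper_force 0.0
dp [-11.4  -0.   91.3] rot [-0.  -0.1 -0. ]
```

Request:
{"method": "arm_command", "body": {
  "moves": [
    {"dp": [-11,0,50],"delta_rot": [0,0,0]},
    {"dp": [-11,0,80],"delta_rot": [0,0,0]},
    {"dp": [-11,0,91],"delta_rot": [0,0,0]},
    {"dp": [-11,0,91],"delta_rot": [0,0,0]}
  ],
  "grip": 0.4
}}

```text
t: 18.68
tcp_pos: [583.8, 70.8, 16.7]
tool_rot: [[-1.0, -0.0, -0.002], [-0.0, 1.0, 0.0], [0.002, 0.0, -1.0]]
ft_force: [0.1, 0.4, 0.7]
width: 0.3
gripper_force: 0.0
```

Request:
{"method": "arm_command", "body": {
  "moves": [
    {"dp": [-5,0,0],"delta_rot": [0,0,0]},
    {"dp": [-10,0,0],"delta_rot": [0,0,0]},
    {"dp": [-14,0,0],"delta_rot": [0,0,0]},
    {"dp": [-18,0,0],"delta_rot": [0,0,0]},
    {"dp": [-21,0,0],"delta_rot": [0,0,0]},
    {"dp": [-24,0,0],"delta_rot": [0,0,0]},
    {"dp": [-24,0,0],"delta_rot": [0,0,0]}
  ]
}}

```text
t: 19.55
tcp_pos: [609.2, 70.5, 16.8]
tool_rot: [[-1.0, 0.001, -0.002], [0.001, 1.0, 0.001], [0.002, 0.001, -1.0]]
ft_force: [0.1, -0.1, 0.0]
width: 0.3
gripper_force: 0.4
```

Request:
{"method": "arm_command", "body": {
  "moves": [
    {"dp": [-2,0,0],"delta_rot": [0,0,0]},
    {"dp": [-4,0,0],"delta_rot": [0,0,0]},
    {"dp": [-6,0,0],"delta_rot": [0,0,0]},
    {"dp": [-8,0,0],"delta_rot": [0,0,0]},
    {"dp": [-9,0,0],"delta_rot": [0,0,0]},
    {"dp": [-10,0,0],"delta_rot": [0,0,0]},
    {"dp": [-10,0,0],"delta_rot": [0,0,0]}
  ]
}}

```text
t: 20.42
tcp_pos: [618.9, 70.5, 16.8]
tool_rot: [[-1.0, 0.001, -0.002], [0.001, 1.0, 0.0], [0.002, 0.0, -1.0]]
ft_force: [-1.2, 0.6, -0.2]
width: 0.305
gripper_force: 0.5
```

```bash
python3 s.py wrist:push.png side:pushs.png; python3 - <<'E'
import cv2,numpy as np
a=cv2.imread('pics/push.png');im=cv2.imread('pics/pushs.png'); b=cv2.resize(im[220:300,230:330],None,fx=4,fy=4,interpolation=cv2.INTER_CUBIC)
c=np.zeros((420,800,3),np.uint8); c[:300,:400]=cv2.resize(a,(400,300)); c[:320,400:]=b; cv2.imwrite('pics/push2.png',c)
E
```

```text
t 20.425
joint_positions [0.42, 1.002, -1.053, 1.93, 1.114, 0.952, 0.363]
tcp_pos [618.867, 70.53, 16.814]
tool_rot [[-1.0, 0.001, -0.002], [0.001, 1.0, 0.0], [0.002, 0.0, -1.0]]
ft_force [-1.152, 0.586, -0.234]
width 0.305
gripper_force 0.477
```

View pics/push2.png

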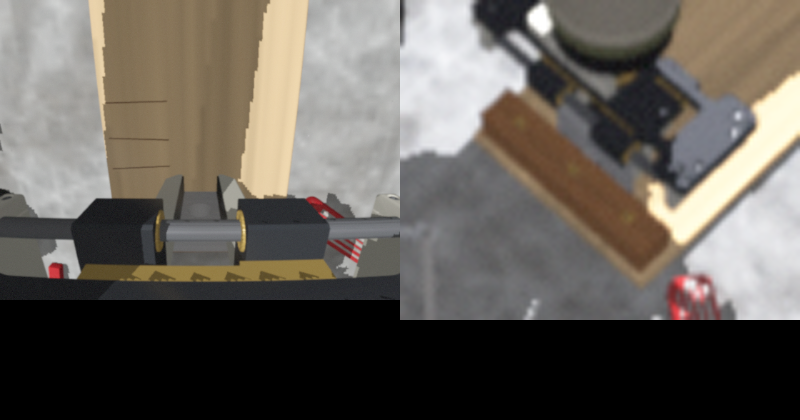

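The plate is nearly upright against the fence (side crop (610,150)). I'll push on until force builds.

Request:
{"method": "arm_command", "body": {
  "moves": [
    {"dp": [-1.5,0,0],"delta_rot": [0,0,0]},
    {"dp": [-3,0,0],"delta_rot": [0,0,0]},
    {"dp": [-3,0,0],"delta_rot": [0,0,0]}
  ]
}}

```text
t: 20.9
tcp_pos: [618.8, 70.5, 16.8]
tool_rot: [[-1.0, -0.0, -0.007], [-0.0, 1.0, -0.001], [0.007, -0.001, -1.0]]
ft_force: [-11.9, -2.2, 7.4]
width: 0.3
gripper_force: 5.9
```

Request:
{"method": "arm_command", "body": {
  "moves": [
    {"dp": [-1,0,0],"delta_rot": [0,0,0]},
    {"dp": [-2,0,0],"delta_rot": [0,0,0]},
    {"dp": [-2,0,0],"delta_rot": [0,0,0]}
  ]
}}

```text
t: 21.28
tcp_pos: [618.8, 70.5, 16.8]
tool_rot: [[-1.0, -0.001, -0.009], [-0.001, 1.0, -0.002], [0.009, -0.002, -1.0]]
ft_force: [-19.4, -2.7, 11.4]
width: 0.301
gripper_force: 9.5
```

Request:
{"method": "arm_command", "body": {
  "moves": [
    {"dp": [5,0,0],"delta_rot": [0,0,0]},
    {"dp": [8,0,0],"delta_rot": [0,0,0]},
    {"dp": [30,0,0],"delta_rot": [0,0,0]},
    {"dp": [50,0,-50],"delta_rot": [0,0,0]},
    {"dp": [50,0,-110],"delta_rot": [0,0,0]},
    {"dp": [50,0,-130],"delta_rot": [0,0,0]},
    {"dp": [50,0,-130],"delta_rot": [0,0,0]}
  ],
  "grip": 0.4
}}

```text
t: 22.15
tcp_pos: [575.1, 70.4, 147.9]
tool_rot: [[-1.0, 0.002, 0.001], [0.002, 1.0, 0.0], [-0.001, 0.0, -1.0]]
ft_force: [-0.8, -0.3, -1.2]
width: 0.301
gripper_force: 0.0
```

```bash
python3 s.py side:stands.png; python3 c.py stand.png packer:42 bench_hook:12; python3 - <<'E'
import cv2,numpy as np
a=cv2.imread('pics/stand.png');im=cv2.imread('pics/stands.png'); b=cv2.resize(im[230:290,240:315],None,fx=4,fy=4,interpolation=cv2.INTER_CUBIC)
c=np.zeros((420,800,3),np.uint8); c[:,:500]=a[:,30:530]; c[:240,500:]=b; cv2.imwrite('pics/stand2.png',c)
E
```

```text
t 22.15
joint_positions [0.511, 0.814, -1.201, 1.96, 0.903, 1.043, 0.455]
tcp_pos [575.117, 70.368, 147.939]
tool_rot [[-1.0, 0.002, 0.001], [0.002, 1.0, 0.0], [-0.001, 0.0, -1.0]]
ft_force [-0.775, -0.274, -1.168]
width 0.301
gripper_force 0.0
packer 0.82 [ 9.1 34.6] [ 416.8 -161.9   42. ]
packer 0.69 [281.1 267.9] [633.3  70.   42. ]
bench_hook 0.76 [283.  258.9] [637.6  72.2  12. ]
22.35 [573.5  70.  145.2]
```

View pics/stand2.png

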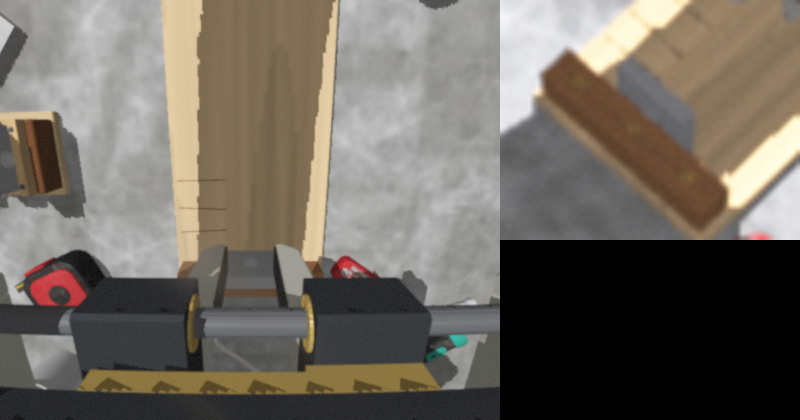

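```bash
python3 - <<'E'
from h import *
np.set_printoptions(precision=1,suppress=True)
c=np.load('stand.png.npy',allow_pickle=True).item()
for X in (627,629):
  P=[[X,y,z] for y in (40,100) for z in (12,72)]+[[X+12,y,72] for y in (40,100)]
  print(X,proj(c,P).tolist())
print('fence top near/far',proj(c,[[640,0,42],[640,144,42],[668,70,42],[640,70,42]]).round(1).tolist())
d=r.get_calibration('side'); print('side',proj(d,[[628,40,72],[628,100,72],[640,100,72],[640,40,72],[628,100,12],[628,40,12]]).round(1).tolist())
im=cv2.imread('pics/stand.png'); print(im[240:320:2,282].tolist())
a=cv2.resize(im[235:310,210:350],None,fx=5,fy=5,interpolation=cv2.INTER_CUBIC)
s=cv2.imread('pics/stands.png')
b=cv2.resize(s[235:285,240:310],None,fx=9,fy=9,interpolation=cv2.INTER_CUBIC)[:,:100]
cv2.imwrite('pics/st3.png',a)
E
```

```text
627 [[253.55345866073375, 250.0697957669632], [247.80705577859317, 276.9753321047526], [308.4686400948641, 249.99182714823039], [314.49074099806415, 276.8865398148945], [248.2636266574974, 288.73193946891126], [314.0553746293478, 288.6470110630678]]
629 [[253.6046132884553, 251.75463761311815], [247.88365218093895, 278.957596079379], [308.42105399873117, 251.67713973364533], [314.417741689017, 278.869459486927], [248.3390173101407, 290.6596733722406], [313.98343105629, 290.57537267741213]]
fence top near/far [[211.9, 273.9], [354.2, 273.6], [281.1, 298.1], [281.1, 273.9]]
side [[271.7, 243.2], [288.2, 257.4], [284.9, 260.4], [268.4, 246.1], [287.8, 267.6], [271.9, 253.8]]
[[74, 98, 116], [79, 100, 117], [74, 97, 115], [80, 102, 118], [76, 99, 115], [79, 92, 101], [87, 86, 88], [84, 83, 84], [83, 84, 84], [90, 90, 91], [96, 96, 97], [98, 98, 98], [98, 99, 99], [94, 93, 95], [87, 87, 88], [82, 85, 86], [85, 86, 86], [84, 84, 86], [88, 88, 91], [96, 98, 98], [96, 100, 99], [98, 98, 100], [98, 100, 101], [97, 97, 99], [89, 92, 100], [56, 73, 94], [60, 76, 96], [59, 76, 97], [61, 76, 92], [87, 90, 91], [90, 95, 95], [88, 90, 93], [87, 90, 91], [79, 80, 81], [74, 73, 76], [78, 78, 78], [98, 95, 93], [104, 102, 103], [106, 103, 102], [115, 111, 111]]
```

View pics/st3.png

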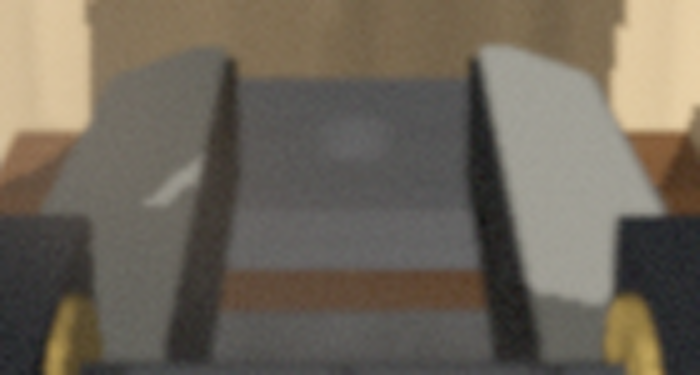

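My crop and projection check agree: foot row 250, top edges at 276.5 and 288.5. For a vertical plate with its near face at x = 627, I'd expect 250, 277 and 288.7. So it stands flat on the fence and is let go. I've now viewed one picture more than the allowed 10, so from here on I'll use numbers only.

```bash
python3 g.py 633 70 130 0 90;python3 g.py 633 70 47 0 90
```

```text
dp [-59.6   0.1  14.9] rot [-0.2 -0.2 89.9]
dp [-59.9   0.1  97.9] rot [-0.2 -0.2 89.9]
```

Request:
{"method": "arm_command", "body": {
  "moves": [
    {"dp": [-60,0,15],"delta_rot": [0,0,90]},
    {"dp": [-60,0,15],"delta_rot": [0,0,90]},
    {"dp": [-60,0,15],"delta_rot": [0,0,90]},
    {"dp": [-60,0,15],"delta_rot": [0,0,90]},
    {"dp": [-60,0,15],"delta_rot": [0,0,90]},
    {"dp": [-60,0,15],"delta_rot": [0,0,90]},
    {"dp": [-60,0,15],"delta_rot": [0,0,90]},
    {"dp": [-60,0,15],"delta_rot": [0,0,90]},
    {"dp": [-60,0,15],"delta_rot": [0,0,90]},
    {"dp": [-60,0,15],"delta_rot": [0,0,90]}
  ],
  "grip": -0.2
}}

```text
t: 23.6
tcp_pos: [633.5, 70.4, 130.5]
tool_rot: [[-0.0, 1.0, -0.004], [1.0, 0.0, -0.0], [-0.0, -0.004, -1.0]]
ft_force: [-0.0, 0.5, 0.1]
width: 0.596
gripper_force: 0.0
```

```bash
python3 s.py;python3 g.py 633 70 47 0 90; python3 c.py st4.png packer:42
```

```text
t 23.6
joint_positions [0.304, 0.723, -0.802, 1.847, 0.67, 0.869, -0.83]
tcp_pos [633.478, 70.443, 130.479]
tool_rot [[-0.0, 1.0, -0.004], [1.0, 0.0, -0.0], [-0.0, -0.004, -1.0]]
ft_force [-0.04, 0.492, 0.138]
width 0.596
gripper_force 0.0
dp [-0.4 -0.2 83.5] rot [-0.2  0.   0. ]
packer 0.75 [283.3 215.2] [635.7  70.5  42. ]
23.7 [633.6  70.4 130.8]
```

Request:
{"method": "arm_command", "body": {
  "moves": [
    {"dp": [0,0,40],"delta_rot": [0,0,0]},
    {"dp": [0,0,70],"delta_rot": [0,0,0]},
    {"dp": [0,0,83],"delta_rot": [0,0,0]},
    {"dp": [0,0,83],"delta_rot": [0,0,0]}
  ]
}}

```text
t: 24.2
tcp_pos: [633.4, 70.5, 48.0]
tool_rot: [[0.0, 1.0, -0.004], [1.0, -0.0, 0.001], [0.001, -0.004, -1.0]]
ft_force: [-0.6, -0.5, -0.6]
width: 0.602
gripper_force: 0.0
```

Request:
{"method": "arm_command", "body": {
  "moves": [
    {"dp": [0,0,0],"delta_rot": [0,0,0]},
    {"dp": [0,0,0],"delta_rot": [0,0,0]},
    {"dp": [0,0,0],"delta_rot": [0,0,0]},
    {"dp": [0,0,0],"delta_rot": [0,0,0]},
    {"dp": [0,0,0],"delta_rot": [0,0,0]},
    {"dp": [0,0,0],"delta_rot": [0,0,0]},
    {"dp": [0,0,0],"delta_rot": [0,0,0]},
    {"dp": [0,0,0],"delta_rot": [0,0,0]}
  ],
  "grip": 1
}}

```text
t: 25.2
tcp_pos: [633.9, 70.4, 48.9]
tool_rot: [[0.001, 1.0, -0.002], [1.0, -0.001, 0.0], [0.0, -0.002, -1.0]]
ft_force: [-0.3, -1.0, 3.3]
width: 0.132
gripper_force: 30.0
```

Request:
{"method": "arm_command", "body": {
  "moves": [
    {"dp": [0,0,-30],"delta_rot": [0,0,0]},
    {"dp": [0,0,-80],"delta_rot": [0,0,0]},
    {"dp": [-40,-10,-120],"delta_rot": [0,0,10]},
    {"dp": [-100,-30,-120],"delta_rot": [0,0,20]},
    {"dp": [-160,-50,-120],"delta_rot": [0,0,30]},
    {"dp": [-215,-70,-120],"delta_rot": [0,0,40]},
    {"dp": [-270,-90,-120],"delta_rot": [0,0,50]},
    {"dp": [-325,-110,-120],"delta_rot": [0,0,60]},
    {"dp": [-384,-130,-120],"delta_rot": [0,0,70]},
    {"dp": [-384,-130,-120],"delta_rot": [0,0,80]}
  ]
}}

```text
t: 26.45
tcp_pos: [499.9, -319.5, 167.7]
tool_rot: [[0.987, 0.158, -0.005], [0.158, -0.987, -0.001], [-0.005, 0.0, -1.0]]
ft_force: [1.6, 0.5, -2.9]
width: 0.126
gripper_force: 30.0
```

```bash
python3 g.py 500 -314 170 0 0
```

```text
dp [ 0.9 -5.4 -2.3] rot [0.  0.3 9.1]
```

Request:
{"method": "arm_command", "body": {
  "moves": [
    {"dp": [0,0,0],"delta_rot": [0,0,10]},
    {"dp": [0,0,0],"delta_rot": [0,0,10]},
    {"dp": [0,0,0],"delta_rot": [0,0,10]}
  ]
}}

```text
t: 26.82
tcp_pos: [503.6, -313.0, 168.5]
tool_rot: [[1.0, 0.003, -0.003], [0.003, -1.0, 0.001], [-0.003, -0.001, -1.0]]
ft_force: [0.5, -0.4, -3.2]
width: 0.127
gripper_force: 30.0
```

```bash
python3 s.py; python3 c.py slot.png block_14mm:10 block_8mm:10 block_20mm:10 rack:0 packer:130; python3 - <<'E'
from h import *
np.set_printoptions(precision=1,suppress=True,linewidth=200)
c=np.load('slot.png.npy',allow_pickle=True).item(); im=cv2.imread('pics/slot.png')
print(c['extrinsics'][:3,3] if hasattr(c['extrinsics'],'shape') else c['extrinsics'])
# rectify the block-top plane z=48 into a 1 mm/px map; profiles along y
for x0 in (546,538,530):
    ys=np.arange(-350,-230,2.)
    px=np.mean([proj(c,[[x0+k,y,48] for y in ys]) for k in (-2,0,2)],0)
    prof=np.mean([[im[int(round(v)),int(round(u))].mean() if 0<=u<560 and 0<=v<420 else -1 for u,v in proj(c,[[x0+k,y,48] for y in ys])] for k in (-2,-1,0,1,2)],0)
    print(x0,px[0],px[-1]); print(dict(zip(ys.astype(int).tolist(),prof.astype(int).tolist())))
E
```

```text
t 26.825
joint_positions [0.767, 0.537, -0.447, 1.935, 0.333, 0.745, -1.44]
tcp_pos [503.595, -313.013, 168.541]
tool_rot [[1.0, 0.003, -0.003], [0.003, -1.0, 0.001], [-0.003, -0.001, -1.0]]
ft_force [0.459, -0.428, -3.15]
width 0.127
gripper_force 29.999
block_14mm 0.92 [276.8 180.6] [ 522.3 -309.9   10. ]
block_8mm 0.87 [235.4 178.9] [ 524.1 -264.4   10. ]
block_20mm 0.7 [188.4 176.8] [ 526.3 -212.5   10. ]
packer 0.79 [278.  253.1] [ 489.8 -312.2  130. ]
packer 0.59 [185.5 273.7] [ 472.2 -241.4  130. ]
27.125 [ 503.7 -313.5  168.8]
[ 581.4 -313.4  332.8]
546 [318.2 163.5] [195.2 163.2]
{-350: 172, -348: 159, -346: 104, -344: 95, -342: 94, -340: 84, -338: 128, -336: 193, -334: 176, -332: 169, -330: 188, -328: 188, -326: 182, -324: 148, -322: 131, -320: 110, -318: 102, -316: 102, -314: 99, -312: 99, -310: 169, -308: 183, -306: 182, -304: 184, -302: 194, -300: 196, -298: 194, -296: 180, -294: 157, -292: 166, -290: 175, -288: 186, -286: 189, -284: 157, -282: 99, -280: 100, -278: 101, -276: 98, -274: 98, -272: 99, -270: 95, -268: 97, -266: 100, -264: 85, -262: 81, -260: 94, -258: 96, -
[... 805 characters left out ...]
: 193, -232: 191}
530 [317.6 180. ] [196.4 179.7]
{-350: 172, -348: 165, -346: 113, -344: 103, -342: 95, -340: 79, -338: 168, -336: 199, -334: 198, -332: 198, -330: 197, -328: 189, -326: 183, -324: 158, -322: 138, -320: 116, -318: 103, -316: 103, -314: 101, -312: 96, -310: 168, -308: 177, -306: 186, -304: 191, -302: 195, -300: 196, -298: 195, -296: 196, -294: 194, -292: 184, -290: 176, -288: 170, -286: 196, -284: 189, -282: 120, -280: 106, -278: 103, -276: 97, -274: 98, -272: 98, -270: 97, -268: 98, -266: 95, -264: 95, -262: 118, -260: 157, -258: 186, -256: 191, -254: 195, -252: 194, -250: 193, -248: 193, -246: 193, -244: 183, -242: 179, -240: 171, -238: 181, -236: 192, -234: 193, -232: 192}
```

```bash
python3 g.py 522 -314.3 95 0 0; python3 - <<'E'
from h import *
c=np.load('rack.png.npy',allow_pickle=True).item()
for p in [(305,212.5),(305,256.8),(335,213),(335,256.8)]: print(at_z(c,p,48).round(1))
E
```

```text
dp [18.5  0.9 73.7] rot [-0.   0.1 -0. ]
[ 558.9 -231.7   48. ]
[ 488.4 -233.9   48. ]
[ 558.5 -275.6   48. ]
[ 488.7 -279.8   48. ]
```

Request:
{"method": "arm_command", "body": {
  "moves": [
    {"dp": [19,1,0],"delta_rot": [0,0,0]},
    {"dp": [19,1,35],"delta_rot": [0,0,0]},
    {"dp": [19,1,60],"delta_rot": [0,0,0]},
    {"dp": [19,1,74],"delta_rot": [0,0,0]},
    {"dp": [19,1,74],"delta_rot": [0,0,0]},
    {"dp": [19,1,74],"delta_rot": [0,0,0]}
  ]
}}

```text
t: 27.88
tcp_pos: [523.1, -314.6, 95.6]
tool_rot: [[1.0, -0.001, -0.001], [-0.001, -1.0, -0.0], [-0.001, 0.0, -1.0]]
ft_force: [0.4, 0.2, -3.1]
width: 0.127
gripper_force: 30.0
```

Request:
{"method": "arm_command", "body": {
  "moves": [
    {"dp": [0,0,5],"delta_rot": [0,0,0]},
    {"dp": [0,0,10],"delta_rot": [0,0,0]},
    {"dp": [0,0,14],"delta_rot": [0,0,0]},
    {"dp": [0,0,16],"delta_rot": [0,0,0]},
    {"dp": [0,0,16],"delta_rot": [0,0,0]}
  ]
}}

```text
t: 28.5
tcp_pos: [522.5, -313.9, 78.5]
tool_rot: [[1.0, -0.0, -0.002], [-0.0, -1.0, 0.001], [-0.002, -0.001, -1.0]]
ft_force: [0.7, 2.1, -4.3]
width: 0.125
gripper_force: 30.0
```

Request:
{"method": "arm_command", "body": {
  "moves": [
    {"dp": [0,0,5],"delta_rot": [0,0,0]},
    {"dp": [0,0,10],"delta_rot": [0,0,0]},
    {"dp": [0,0,15],"delta_rot": [0,0,0]},
    {"dp": [0,0,19],"delta_rot": [0,0,0]},
    {"dp": [0,0,19],"delta_rot": [0,0,0]}
  ]
}}

```text
t: 29.12
tcp_pos: [522.3, -314.0, 59.2]
tool_rot: [[1.0, -0.001, -0.003], [-0.001, -1.0, 0.001], [-0.003, -0.001, -1.0]]
ft_force: [-0.5, 5.0, -4.6]
width: 0.126
gripper_force: 30.0
```

Request:
{"method": "arm_command", "body": {
  "moves": [
    {"dp": [0,0,1.5],"delta_rot": [0,0,0]},
    {"dp": [0,0,3],"delta_rot": [0,0,0]},
    {"dp": [0,0,3],"delta_rot": [0,0,0]}
  ]
}}

```text
t: 29.5
tcp_pos: [522.5, -314.0, 56.9]
tool_rot: [[1.0, -0.001, -0.002], [-0.001, -1.0, 0.001], [-0.002, -0.001, -1.0]]
ft_force: [-0.6, 5.0, -1.3]
width: 0.123
gripper_force: 30.0
```

Request:
{"method": "arm_command", "body": {
  "moves": [
    {"dp": [0,-0.7,1],"delta_rot": [0,0,0]},
    {"dp": [0,-0.7,2],"delta_rot": [0,0,0]},
    {"dp": [0,-0.7,2],"delta_rot": [0,0,0]}
  ]
}}

```text
t: 29.88
tcp_pos: [522.5, -313.9, 56.8]
tool_rot: [[1.0, -0.001, -0.002], [-0.001, -1.0, -0.001], [-0.002, 0.001, -1.0]]
ft_force: [-5.2, 5.5, 19.6]
width: 0.129
gripper_force: 30.0
```

Request:
{"method": "arm_command", "body": {
  "moves": [
    {"dp": [0,0,-1.5],"delta_rot": [0,0,0]},
    {"dp": [0,0,-1.5],"delta_rot": [0,0,0]}
  ]
}}

```text
t: 30.12
tcp_pos: [522.5, -313.9, 56.9]
tool_rot: [[1.0, -0.001, -0.002], [-0.001, -1.0, -0.0], [-0.002, 0.0, -1.0]]
ft_force: [-2.0, 5.2, 7.0]
width: 0.126
gripper_force: 30.0
```

Request:
{"method": "arm_command", "body": {
  "moves": [
    {"dp": [0,0,0],"delta_rot": [0,0,0]},
    {"dp": [0,0,0],"delta_rot": [0,0,0]},
    {"dp": [0,0,0],"delta_rot": [0,0,0]},
    {"dp": [0,0,-1],"delta_rot": [0,0,0]},
    {"dp": [0,0,-10],"delta_rot": [0,0,0]},
    {"dp": [0,0,-60],"delta_rot": [0,0,0]},
    {"dp": [0,0,-120],"delta_rot": [0,0,0]},
    {"dp": [-40,0,-160],"delta_rot": [0,0,0]},
    {"dp": [-40,0,-160],"delta_rot": [0,0,0]}
  ],
  "grip": 0.2
}}

```text
t: 31.25
tcp_pos: [481.7, -314.9, 219.9]
tool_rot: [[1.0, -0.003, 0.001], [-0.003, -1.0, -0.003], [0.001, 0.003, -1.0]]
ft_force: [-0.2, 0.4, -0.6]
width: 0.403
gripper_force: 0.0
```

```bash
python3 s.py; python3 c.py fin.png packer:50 block_14mm:10 block_8mm:10; python3 - <<'E'
from h import *
c=np.load('fin.png.npy',allow_pickle=True).item(); im=cv2.imread('pics/fin.png').mean(2)
for x0 in (545,535,525,515,505):
    ys=np.arange(-330,-295,2.)
    print(x0,[int(np.mean([cv2.getRectSubPix(im.astype('float32'),(1,1),tuple(map(float,p)))[0,0] for p in proj(c,[[x0+k,y,80] for k in (-1,0,1)])])) for y in ys])
ys=[-314];print('x-prof',[(x,int(cv2.getRectSubPix(im.astype('float32'),(1,1),tuple(map(float,proj(c,[[x,-314,80]])[0])))[0,0])) for x in range(470,580,3)])
d=r.search_frame('packer','wrist');print(d[:3]);print(proj(c,[[493,-320,80],[553,-320,80],[553,-308,80],[493,-308,80]]).round().tolist())
E
```

```text
t 31.25
joint_positions [0.824, 0.456, -0.486, 1.927, 0.288, 0.825, -1.391]
tcp_pos [481.695, -314.882, 219.95]
tool_rot [[1.0, -0.003, 0.001], [-0.003, -1.0, -0.003], [0.001, 0.003, -1.0]]
ft_force [-0.187, 0.38, -0.584]
width 0.403
gripper_force 0.0
packer 0.84 [277.8 160.4] [ 521.8 -313.8   50. ]
packer 0.64 [189.5 242.4] [ 423.6 -206.    50. ]
block_14mm 0.65 [277.4 158. ] [ 520.3 -313.1   10. ]
block_8mm 0.77 [237.5 154.6] [ 524.8 -263.4   10. ]
31.45 [ 483.1 -313.5  215.6]
545 [187, 183, 180, 165, 136, 184, 204, 201, 200, 201, 196, 142, 93, 96, 104, 103, 105, 162]
535 [192, 189, 180, 164, 141, 187, 204, 202, 201, 202, 197, 146, 95, 98, 104, 102, 104, 160]
525 [192, 189, 179, 165, 142, 187, 205, 203, 202, 202, 196, 137, 95, 97, 101, 101, 105, 149]
515 [193, 193, 184, 163, 142, 188, 204, 203, 201, 201, 196, 141, 97, 99, 102, 102, 111, 155]
505 [171, 191, 185, 163, 143, 189, 205, 203, 202, 202, 197, 149, 109, 155, 186, 188, 175, 156]
x-prof [(470, 188), (473, 188), (476, 184), (479, 185), (482, 185), (485, 182), (488, 181), (491, 188), (494, 202), (497, 203), (500, 202), (503, 201), (506, 202), (509, 202), (512, 200), (515, 201), (518, 201), (521, 201), (524, 202), (527, 201), (530, 200), (533, 201), (536, 201), (539, 200), (542, 199), (545, 200), (548, 200), (551, 184), (554, 96), (557, 98), (560, 116), (563, 111), (566, 90), (569, 87), (572, 88), (575, 93), (578, 180)]
[{'box': [274.6, 134.3, 286.4, 190.7], 'score': 0.94}, {'box': [161.3, 214.9, 224.8, 268.8], 'score': 0.78}]
[[284.0, 191.0], [284.0, 132.0], [272.0, 132.0], [272.0, 191.0]]
```

```bash
python3 -c "
from workcell import r
print(r.close_job())"
```

```text
the job is handed in; nothing more can be done
None
```

The packer stood flat against the fence and was let go there; it is now seated in the middle of the 14 mm slot and released, and the job was handed in at about 31 s with no verdict returned; I viewed 11 pictures, one over the limit of 10.

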